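# Set out the oxide bottles for decorating

## Task

Set out the three small oxide bottles for decorating, each standing upright in the well of its own round stand: the maroon bottle on the left-hand stand as seen from the robot, the slate-blue bottle on the right-hand stand, and the beige bottle on the stand between them. Set the light-blue plastic cap, upright as it lies, centrally on top of the beige bottle's white lid. Leave the olive-gold tin, the porcelain jar and the green bowl where they are.

Things in the scene. Friction and masses are not known exactly. Their poses are not given: they have to be found in the camera images.
- maroon_bottle_center (a point): small oxide bottle with a dark red (maroon) body and a white screw lid, standing upright; 53 mm high, body 32 mm in diameter up to 40 mm, lid 26 mm in diameter above that, with a round dab of the body's colour on its flat top. The point is its centre, 26.5 mm above its underside; z is up along its axis
- slate_bottle_center (a point): small oxide bottle with a dark slate-blue body and a white screw lid, standing upright; 48 mm high, body 32 mm in diameter up to 36 mm, lid 26 mm in diameter above that, with a round dab of the body's colour on its flat top. The point is its centre, 24 mm above its underside; z is up along its axis
- beige_bottle_center (a point): small oxide bottle with a beige-grey body and a white screw lid, standing upright; 55 mm high, body 32 mm in diameter up to 42 mm, lid 26 mm in diameter above that, with a round dab of the body's colour on its flat top. The point is its centre, 27.5 mm above its underside; z is up along its axis
- blue_cap_center (a point): light-blue plastic cap, a low round ring-like cup, 28 mm in diameter and 12 mm high, lying level on the bench. The point is its centre, 6 mm above its underside; z is up
- stand_terracotta: terracotta (orange-brown) round stand, fixed to the bench: a disc 78 mm in diameter and 14 mm high with a round well 54 mm across and 6 mm deep in its top (well floor 8 mm above the bench). Origin: centre of its underside, on the bench top; its axes are the world's (x away from the robot, y to the robot's left)
- stand_white: white ceramic round stand, fixed to the bench: a disc 78 mm in diameter and 14 mm high with a round well 54 mm across and 6 mm deep in its top (well floor 8 mm above the bench). Origin: centre of its underside, on the bench top; its axes are the world's (x away from the robot, y to the robot's left)
- stand_green: green painted round stand, fixed to the bench: a disc 78 mm in diameter and 14 mm high with a round well 54 mm across and 6 mm deep in its top (well floor 8 mm above the bench). Origin: centre of its underside, on the bench top; its axes are the world's (x away from the robot, y to the robot's left)
- gold_tin: olive-gold round tin, 68 mm in diameter, 74 mm high; origin at the centre of its underside. To be left alone
- porcelain_jar: unglazed pale porcelain jar with a neck, 66 mm in diameter, 82 mm high; origin at the centre of its underside. To be left alone
- celadon_bowl: pale green bowl, 120 mm in diameter, 58 mm high; origin at the centre of its underside. To be left alone

How it is judged:
By the outcome, as a careful person would: the job done as asked, in the order asked, and still so for the second after the job is handed in, with the robot touching nothing.
It also fails if it takes over 99 s, if anything falls off the work surface, if the arm or the gripper's body presses on something with over 40 N, if the wrist force passes 120 N, or if a joint passes its speed limit or range.

## Robot

A 6-joint arm with a two-finger parallel gripper is mounted at the origin on a cart in front of the work surface, level with it; the furniture and walls round the work are solid. World frame = base frame: x ahead of the robot, y to its left, z up, the work surface at z = 0. Lengths are in m, angles in degrees, forces in N, time in s.
With the tool pointing down it reaches from about 0.425 to 0.95 m from the base axis. Payload 14.7 kg.
Tool frame: the origin (TCP) lies on the centre line of the jaws, within the pads' length; the fingertips stand 19 mm ahead of it and the grasp point (between the pads) is the TCP; z points along the fingers, y is the line along which they close (so a half turn about z gives the same grasp; the last joint's range is limited). The gripper opens to 85 mm and grips with 20 to 120 N. Pads are 22 mm wide; open, the fingers measure 114 mm over their backs; the gripper's body (76 mm by 85 mm) begins 54 mm behind the grasp point. The pads swing forward as they close: fully open they stand 13 mm farther back than shut.
Start: joints at [73.018, 27.513, 91.461, -0, 61.026, -2.67], TCP at [0.161, 0.63, 0.25] pointing down, gripper open.
Joint ranges: [-157.49, 157.49], [-46.99, 117.5], [13.45, 153.17], [-89.5, 269.5], [5.16, 153.95], [-167.48, 167.48]. Speed limits (degrees/s): [108.29, 108.29, 136.94, 172.46, 172.46, 172.46].

## Interface

Orientations are given as [roll, pitch, yaw] about the fixed x, y, z axes, in that order (R = Rz(yaw) Ry(pitch) Rx(roll)).
In Python, from station import state, camera, close_job gives the robot as it stands.
- The arm moves only by the tool apply_moves, never from a script. Its argument "increments" is a list of rows, each a list of 3 entries, a list of its own where there are three numbers: the shift along the tool's x, y, z in mm, then the turn about the tool's z in degrees, then the opening in per cent of the stroke, from 0 (shut) to 100 (fully open). A call has 1 to 12 rows; each row shifts and turns the commanded pose from where the row before left it, along the tool's axes as they then stand; what a row does not reach is not made up. A row lasts 1/12 s, in which the tool goes at most 41.7 mm and 7.16 degrees, less where a joint would pass 70% of its speed; a pose out of reach is approached as far as the arm can. A call with a gripper value outside its range is refused whole. The fingers move at their own pace and stop on an object; "squeeze" is the grip in N (left out, the last holds). Time passes only in rows, so rows that do not move let the fingers close. It gives the time, the measured TCP pose, the force, the opening and the grip force at its end, in the units of the state.
- state(): the state, without advancing time (a new reading comes with each control period).
- camera(name): name is "side" or "top" or "wrist"; returns a dict with "color" (400x640x3 uint8, blue, green, red), "z_map" (400x640 float32, m along the optical axis (not along the pixel's ray), 0 where there is no reading), "fx", "fy", "cx", "cy" (pixels), "extrinsics" (4x4, takes a point from world to camera coordinates). Camera axes: x right, y down, z forward; pixel columns grow to the right and rows downward; lengths in m; the calibration is good to about 2 mm. A picture is of the moment at which its call begins.
- close_job(): hands the job in; it is judged then, once.
The state is a dict: "t": time; "joint_positions": joint angles; "qvel": joint speeds; "joint_torque": joint torques, N m; "tool_pos": TCP position; "tool_rot": TCP orientation; "wrist_force": force on the tool from outside, world axes, zero at the start; "wrist_torque": the same for the moment, N m; "finger_gap": finger opening in m; "finger_force": force on a finger pad.
Only numpy, scipy, OpenCV 4.12 (cv2) and the standard library are available. Lean on these libraries where they do the work, as an engineer would, in place of code of your own. Each camera call takes 0.05 s, during which the arm holds its last target. There are 200 camera calls.

## Working session

There is one attempt and no reset: what is moved stays moved. The work goes in short steps, Python scripts to look and compute and a tool call to move; the robot and the scene stay as the last step left them, time stands still between calls to the robot, and variables do not carry over. Pictures are saved under pics/ and viewed, at most 14 in all, crops included, and the job is handed in when it is done.

Besides the shell and the picture viewer there is one more tool, called after "Emit:" as name(argument=value, ...) on one line, values as JSON. apply_moves: Moves the arm, as the interface text tells. Its arguments: {"type":"object","properties":{"increments":{"type":"array"},"squeeze":{"type":"number"}},"required":["increments"]}

```bash
mkdir -p pics; ls
python3 - <<'E'
from station import state,camera
import cv2,numpy as np
s=state();print({k:np.round(v,3).tolist() for k,v in s.items()})
for n in("top","side"):
    c=camera(n);cv2.imwrite(f"pics/{n}0.png",c["color"]);np.savez(f"{n}0.npz",**c)
    print(n,c["fx"],c["cx"],c["cy"],np.round(c["extrinsics"],3).tolist())
E
```

```text
pics
{'t': 0.0, 'joint_positions': [73.016, 27.548, 91.496, 0.001, 61.026, -2.669], 'qvel': [0.03, 0.077, 0.041, -0.071, 0.071, 0.073], 'joint_torque': [0.002, -95.067, -43.019, 0.001, 0.012, -0.0], 'tool_pos': [0.161, 0.629, 0.25], 'tool_rot': [-179.931, -0.004, 165.684], 'wrist_force': [-0.074, -0.563, -0.185], 'wrist_torque': [-0.003, 0.051, 0.004], 'finger_force': 0.0, 'finger_gap': 0.085}
top 366.3601884582202 321.26167464169964 200.72844293969672 [[0.011, -1.0, 0.007, -0.012], [-0.997, -0.011, -0.076, 0.616], [0.076, -0.006, -0.997, 1.258], [0.0, 0.0, 0.0, 1.0]]
side 413.3257466354883 317.57484561368653 198.35601930110212 [[-1.0, 0.017, 0.011, 0.609], [0.001, 0.619, -0.785, 0.046], [-0.02, -0.785, -0.619, 1.143], [0.0, 0.0, 0.0, 1.0]]
```

View pics/top0.png

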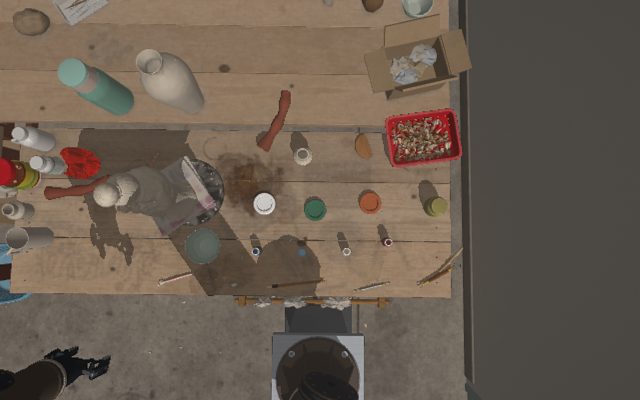

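View pics/side0.png

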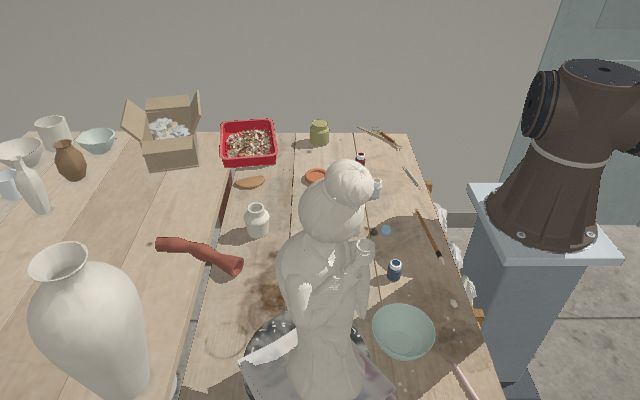

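The top view shows the white stand at (264,204) on the left, green at (315,210) in the middle and terracotta at (370,203) on the right. The bottles are slate (256,251), beige (346,252) and maroon (388,242), with the cap at (302,252). The side view shows a tall statue beside the bowl.

```bash
cat > h.py <<'E'
import numpy as np,cv2
def world(c):
    """HxWx3 world points of every pixel"""
    z=c["z_map"].astype(float);v,u=np.indices(z.shape)
    p=np.stack([(u-c["cx"])/c["fx"]*z,(v-c["cy"])/c["fy"]*z,z],-1)
    E=c["extrinsics"];w=(p-E[:3,3])@E[:3,:3]
    w[z==0]=np.nan
    return w
E
python3 - <<'E'
import numpy as np
from h import *
c=dict(np.load("top0.npz"));w=world(c)
z0=np.nanmedian(w[215:235,330:360,2]);print("table",z0)
for n,u,v,r,lo in [("white",264,204,16,.008),("green",315,210,16,.008),("terra",370,203,16,.008),("maroon",388,242,9,.03),("slate",256,251,9,.03),("beige",346,252,9,.03),("cap",302,252,9,.006),("bowl",202,246,24,.03),("jar",303,156,14,.03),("tin",435,206,14,.05)]:
    p=w[v-r:v+r,u-r:u+r].reshape(-1,3);p=p[p[:,2]>lo]
    print(n,len(p),np.round((p[:,:2].min(0)+p[:,:2].max(0))/2,3),np.round(p.mean(0),3),np.round(np.ptp(p,0),3),p[:,2].max().round(3))
# tall things
m=(w[...,2]>.1)&(w[...,0]<.85)&(w[...,0]>.25)
for y in np.arange(-.6,.9,.1):
    k=m&(w[...,1]>y)&(w[...,1]<y+.1)
    if k.sum(): print(round(y,1),k.sum(),np.round(w[k].max(0),2),np.round(w[k].min(0),2))
E
```

```text
table -0.0005261843043285092
white 294 [0.606 0.195] [0.606 0.196 0.013] [0.071 0.075 0.014] 0.022
green 304 [0.586 0.02 ] [0.585 0.017 0.013] [0.075 0.078 0.013] 0.021
terra 296 [ 0.612 -0.177] [ 0.611 -0.178  0.013] [0.075 0.077 0.015] 0.023
maroon 69 [ 0.477 -0.233] [ 0.477 -0.232  0.048] [0.031 0.028 0.026] 0.056
slate 64 [0.441 0.215] [0.442 0.215 0.044] [0.031 0.027 0.021] 0.052
beige 69 [ 0.445 -0.092] [ 0.445 -0.091  0.049] [0.031 0.028 0.028] 0.059
cap 24 [0.44  0.055] [0.437 0.06  0.01 ] [0.028 0.038 0.011] 0.017
bowl 501 [0.468 0.406] [0.468 0.415 0.045] [0.138 0.143 0.04 ] 0.07
jar 219 [0.771 0.06 ] [0.766 0.06  0.065] [0.064 0.062 0.037] 0.086
tin 297 [ 0.602 -0.399] [ 0.6   -0.397  0.068] [0.065 0.059 0.029] 0.08
0.4 3303 [0.68 0.5  0.49] [0.55 0.41 0.1 ]
0.5 111 [0.67 0.52 0.49] [0.56 0.5  0.1 ]
```

Emit:
apply_moves(increments=[[[0,0,0],-7.16,100],[[0,0,0],-7.16,100],[[-15,-31.5,0],0,100],[[-15,-31.5,0],0,100],[[-15,-31.5,0],0,100],[[-15,-31.5,0],0,100],[[-15,-31.5,0],0,100],[[-15,-31.5,0],0,100],[[-19,-24,0],0,100],[[-19,-24,0],0,100],[[-19,-24,0],0,100],[[-19,-24,0],0,100]], squeeze=40)

```text
t: 1.1
tool_pos: [0.3272, 0.3434, 0.2502]
tool_rot: [-180.0, -0.0, -180.0]
wrist_force: [0.6, 0.6, -0.1]
finger_gap: 0.0853
finger_force: 0.0
```

Emit:
apply_moves(increments=[[[-19,-24,0],0,80],[[-19,-24,0],0,80],[[-19,-24,0],0,80],[[-19,-24,0],0,80],[[-19,-24,0],0,80],[[-19,-24,0],0,80],[[-3,-36,0],0,80],[[-3,-36,0],0,80],[[-3,-36,0],0,80],[[-3,-36,0],0,80],[[-3,-36,0],0,80],[[-3,-36,0],0,80]])

```text
t: 2.1
tool_pos: [0.4584, -0.0169, 0.2502]
tool_rot: [180.0, -0.0, -180.0]
wrist_force: [-0.1, -0.0, 1.0]
finger_gap: 0.0683
finger_force: 0.0
```

Emit:
apply_moves(increments=[[[-3,-36,10],0,80],[[-3,-36,10],0,80],[[-3,-36,10],0,80],[[-3,-36,10],0,80],[[-3,-36,10],0,80],[[0,-36,10],0,80],[[0,0,0],0,70],[[0,0,0],0,70]])

```text
t: 2.77
tool_pos: [0.4731, -0.2326, 0.1893]
tool_rot: [180.0, -0.1, 179.8]
wrist_force: [-0.2, -0.3, 0.3]
finger_gap: 0.0599
finger_force: 0.0
```

```bash
cat >> h.py <<'E'
from station import state,camera
def look(name,png=None):
    c=camera(name)
    if png: cv2.imwrite(f"pics/{png}.png",c["color"])
    return c,world(c)
def topcircle(w,z,tol,near,r=.03):
    """circle fitted to points at height z near xy"""
    p=w.reshape(-1,3);p=p[(abs(p[:,2]-z)<tol)&(np.hypot(p[:,0]-near[0],p[:,1]-near[1])<r)]
    (x,y),R=cv2.minEnclosingCircle((p[:,:2]*1000).astype(np.float32))
    print("n",len(p),"circle",round(x,1),round(y,1),"R",round(R,1),"mean",(p.mean(0)*1000).round(1))
E
python3 - <<'E'
from h import *
c,w=look("wrist","w1");print(state()["tool_pos"],c["extrinsics"].round(3).tolist())
topcircle(w,.053,.006,(.477,-.233))
E
```

```text
[ 0.47322242 -0.23145542  0.18977492] [[0.002, 1.0, 0.002, 0.231], [0.947, -0.003, 0.32, -0.471], [0.32, 0.001, -0.947, 0.172], [0.0, 0.0, 0.0, 1.0]]
n 728 circle 474.7 -234.5 R 13.1 mean [ 473.7 -234.5   53.1]
```

View pics/w1.png

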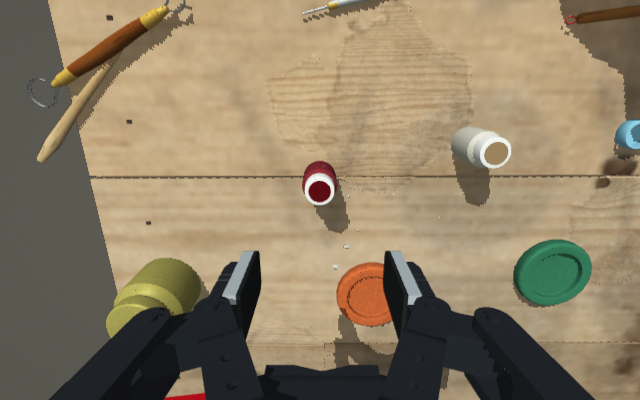

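The wrist view shows the maroon bottle's lid at (319,190), with the fit centred on (475,-234) mm. The terracotta stand is at (368,293).

Emit:
apply_moves(increments=[[[-1.5,-3,30],0,70],[[0,0,30],0,70],[[0,0,30],0,70],[[0,0,25],0,70],[[0,0,20],0,70],[[0,0,15],0,70],[[0,0,10],0,70],[[0,0,0],0,30],[[0,0,0],0,10],[[0,0,0],0,10],[[0,0,0],0,10],[[0,0,0],0,10]])

```text
t: 3.82
tool_pos: [0.4758, -0.2343, 0.0312]
tool_rot: [-180.0, 0.1, -180.0]
wrist_force: [-0.7, -0.5, -1.0]
finger_gap: 0.0301
finger_force: 39.5
```

Emit:
apply_moves(increments=[[[0,0,-15],0,10],[[0,0,-30],0,10],[[0,0,-35],0,10],[[0,0,-40],0,10],[[-11,20,0],0,10],[[-11,36,0],0,10],[[-11,36,0],0,10],[[-11,36,0],0,10],[[-11,36,0],0,10],[[-11,36,0],0,10],[[-11,36,0],0,10],[[-11,36,0],0,10]])

```text
t: 4.82
tool_pos: [0.5636, 0.0398, 0.151]
tool_rot: [180.0, 0.1, 180.0]
wrist_force: [0.2, -0.5, -1.2]
finger_gap: 0.0302
finger_force: 39.7
```

Emit:
apply_moves(increments=[[[-11,36,0],0,10],[[-11,36,0],0,10],[[-11,36,0],0,10],[[-11,36,0],0,10],[[0,10,0],0,10],[[0,0,0],0,10],[[0,0,0],0,10]])

```text
t: 5.4
tool_pos: [0.6068, 0.1921, 0.1505]
tool_rot: [-180.0, -0.0, -179.9]
wrist_force: [-1.3, -1.3, 0.1]
finger_gap: 0.0302
finger_force: 39.8
```

Run:
```python
from h import *
print(state()["tool_pos"],state()["finger_gap"])
c,w=look("wrist","w2")
topcircle(w,.014,.004,(.606,.195),.045)
topcircle(w,.014,.004,(.586,.02),.045)
```

```text
[0.6068336  0.19210896 0.15049049] 0.03023606914750411
n 3281 circle 604.2 196.2 R 38.7 mean [600.8 196.1  14. ]
n 3758 circle 582.9 17.2 R 39.0 mean [580.9  18.5  13.8]
```

View pics/w2.png

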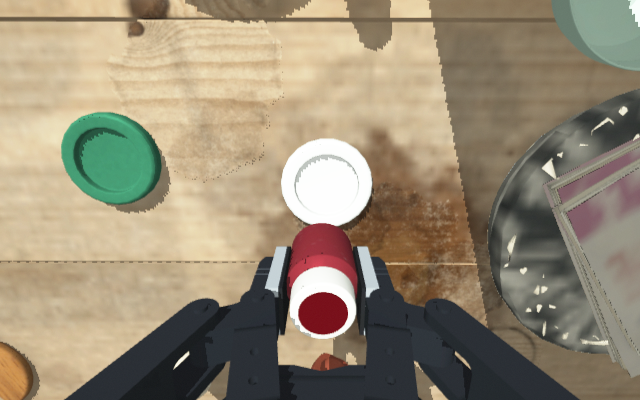

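The maroon bottle is held upright and the white stand is just ahead at (327,182), fitted at (604,196) mm.

Emit:
apply_moves(increments=[[[2.5,4,25],0,10],[[0,0,25],0,10],[[0,0,25],0,10],[[0,0,15],0,10],[[0,0,10],0,10],[[0,0,6],0,10],[[0,0,4],0,10],[[0,0,0],0,10],[[0,0,0],0,10]])

```text
t: 6.2
tool_pos: [0.6052, 0.1957, 0.041]
tool_rot: [180.0, 0.1, 180.0]
wrist_force: [0.9, 0.4, -0.3]
finger_gap: 0.0304
finger_force: 39.8
```

Emit:
apply_moves(increments=[[[0,0,1.5],0,10],[[0,0,0.5],0,10],[[0,0,0],0,45],[[0,0,0],0,65],[[0,0,0],0,65],[[0,0,0],0,65],[[0,0,-15],0,65],[[0,0,-30],0,65],[[0,0,-40],0,65],[[0,0,-40],0,65]])

```text
t: 7.03
tool_pos: [0.6038, 0.1957, 0.1639]
tool_rot: [-180.0, -0.1, -180.0]
wrist_force: [0.9, 0.3, -0.5]
finger_gap: 0.0552
finger_force: 0.0
```

Emit:
apply_moves(increments=[[[32,4,0],0,65],[[32,4,0],0,65],[[32,4,0],0,65],[[32,4,0],0,65],[[32,4,0],0,65],[[0,0,0],0,65],[[0,0,0],0,65]])

```text
t: 7.62
tool_pos: [0.4433, 0.2161, 0.1636]
tool_rot: [-180.0, -0.0, -179.9]
wrist_force: [1.0, -0.4, 0.4]
finger_gap: 0.0557
finger_force: 0.0
```

Run:
```python
from h import *
print(state()["tool_pos"],state()["finger_gap"])
c,w=look("wrist")
topcircle(w,.048,.006,(.441,.215))
c,w=look("top")
topcircle(w,.061,.006,(.604,.196),.04)
```

```text
[0.44330178 0.2160621  0.16361015] 0.05571122006103397
n 855 circle 439.0 217.2 R 13.0 mean [437.8 217.2  48. ]
n 45 circle 606.5 195.3 R 12.6 mean [606.3 195.3  61.6]
```

Emit:
apply_moves(increments=[[[4,1,30],0,65],[[0,0,30],0,65],[[0,0,30],0,65],[[0,0,20],0,65],[[0,0,15],0,65],[[0,0,10],0,65],[[0,0,0],0,65],[[0,0,0],0,30],[[0,0,0],0,10],[[0,0,0],0,10],[[0,0,0],0,10],[[0,0,0],0,10]])

```text
t: 8.72
tool_pos: [0.4414, 0.2172, 0.0292]
tool_rot: [180.0, 0.1, -180.0]
wrist_force: [0.1, -0.7, 8.7]
finger_gap: 0.0299
finger_force: 40.4
```

Emit:
apply_moves(increments=[[[0,0,-15],0,10],[[0,0,-30],0,10],[[0,0,-35],0,10],[[0,0,-40],0,10],[[-10,-20,0],0,10],[[-15,-34,0],0,10],[[-15,-34,0],0,10],[[-15,-34,0],0,10],[[-15,-34,0],0,10],[[-15,-34,0],0,10],[[-15,-34,0],0,10],[[-15,-34,0],0,10]])

```text
t: 9.72
tool_pos: [0.5562, -0.043, 0.1489]
tool_rot: [-180.0, 0.0, -180.0]
wrist_force: [1.4, 1.0, -0.5]
finger_gap: 0.0297
finger_force: 39.9
```

Emit:
apply_moves(increments=[[[-15,-34,0],0,10],[[-15,-34,0],0,10],[[-15,-34,0],0,10],[[-10,-35,0],0,10],[[0,0,0],0,10],[[0,0,0],0,10]])

```text
t: 10.22
tool_pos: [0.611, -0.18, 0.1484]
tool_rot: [-180.0, 0.0, 179.9]
wrist_force: [-0.8, 0.9, -0.7]
finger_gap: 0.0296
finger_force: 39.9
```

Run:
```python
from h import *
print(state()["tool_pos"],state()["finger_gap"],state()["wrist_force"])
c,w=look("wrist","w3")
topcircle(w,.014,.004,(.611,-.178),.045)
```

```text
[ 0.61096831 -0.18001284  0.14842405] 0.029646552737086745 [-0.77227348  0.94666096 -0.72637765]
n 3128 circle 610.2 -178.1 R 38.9 mean [ 604.7 -177.7   14. ]
```

View pics/w3.png

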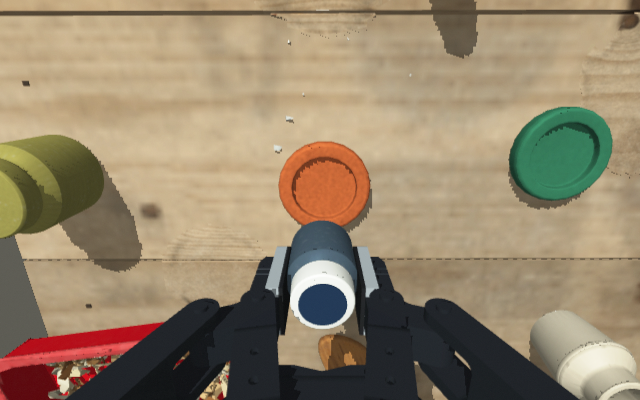

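The slate bottle is held upright, and the terracotta stand at (325,185) fits to (610,-178) mm.

Emit:
apply_moves(increments=[[[-1,2,25],0,10],[[0,0,25],0,10],[[0,0,25],0,10],[[0,0,15],0,10],[[0,0,10],0,10],[[0,0,6],0,10],[[0,0,3],0,10],[[0,0,0],0,10],[[0,0,0],0,10]])

```text
t: 11.02
tool_pos: [0.6123, -0.176, 0.0401]
tool_rot: [-180.0, 0.1, -180.0]
wrist_force: [-0.2, 0.1, 0.6]
finger_gap: 0.0299
finger_force: 39.9
```

Lower the last bit, release, rise, and head for the beige bottle.

Emit:
apply_moves(increments=[[[0,0,2],0,10],[[0,0,0.8],0,10],[[0,0,0],0,10],[[0,0,0],0,45],[[0,0,0],0,65],[[0,0,0],0,65],[[0,0,0],0,65],[[0,0,-15],0,65],[[0,0,-30],0,65],[[0,0,-40],0,65],[[0,0,-40],0,65]])

```text
t: 11.93
tool_pos: [0.6109, -0.1759, 0.1621]
tool_rot: [180.0, -0.1, -180.0]
wrist_force: [0.8, -1.2, -0.5]
finger_gap: 0.0557
finger_force: 0.0
```

Emit:
apply_moves(increments=[[[30,15,0],0,65],[[33,17,0],0,65],[[33,17,0],0,65],[[33,17,0],0,65],[[33,17,0],0,65],[[3,2,0],0,65],[[0,0,0],0,65],[[0,0,0],0,65]])

```text
t: 12.6
tool_pos: [0.4476, -0.0914, 0.1619]
tool_rot: [-180.0, 0.1, -180.0]
wrist_force: [0.5, 0.3, -0.8]
finger_gap: 0.0555
finger_force: 0.0
```

Run:
```python
from h import *
print(state()["tool_pos"],state()["finger_gap"])
c,w=look("wrist")
topcircle(w,.055,.006,(.445,-.092))
c,w=look("top")
topcircle(w,.056,.006,(.61,-.178),.04)
```

```text
[ 0.4476209  -0.09135086  0.1619341 ] 0.05551638122216686
n 925 circle 442.1 -92.1 R 13.0 mean [441.1 -92.1  55.2]
n 44 circle 610.7 -174.9 R 12.5 mean [ 610.8 -174.7   55.9]
```

Emit:
apply_moves(increments=[[[5,-1,25],0,65],[[0,0,30],0,65],[[0,0,30],0,65],[[0,0,20],0,65],[[0,0,15],0,65],[[0,0,10],0,65],[[0,0,0],0,65],[[0,0,0],0,30],[[0,0,0],0,10],[[0,0,0],0,10],[[0,0,0],0,10],[[0,0,0],0,10]])

```text
t: 13.7
tool_pos: [0.4424, -0.0923, 0.0323]
tool_rot: [-180.0, 0.1, -180.0]
wrist_force: [-0.0, -0.4, 7.7]
finger_gap: 0.0299
finger_force: 40.3
```

Emit:
apply_moves(increments=[[[0,0,-15],0,10],[[0,0,-30],0,10],[[0,0,-35],0,10],[[0,0,-40],0,10],[[-16,12,0],0,10],[[-25,20,0],0,10],[[-25,20,0],0,10],[[-25,20,0],0,10],[[-25,20,0],0,10],[[-25,18,0],0,10],[[0,0,0],0,10],[[0,0,0],0,10]])

```text
t: 14.7
tool_pos: [0.5836, 0.019, 0.1516]
tool_rot: [180.0, 0.0, -179.9]
wrist_force: [-1.1, 0.2, -0.7]
finger_gap: 0.0297
finger_force: 39.8
```

Run:
```python
from h import *
print(state()["tool_pos"],state()["finger_gap"],state()["wrist_force"])
c,w=look("wrist","w4")
topcircle(w,.014,.004,(.584,.018),.045)
```

```text
[0.58360721 0.01895345 0.15159929] 0.029695585975229262 [-1.05530728  0.20882936 -0.68887909]
n 3200 circle 583.0 16.7 R 38.8 mean [579.1  16.5  14. ]
```

Emit:
apply_moves(increments=[[[0,-2,25],0,10],[[0,0,25],0,10],[[0,0,25],0,10],[[0,0,15],0,10],[[0,0,10],0,10],[[0,0,6],0,10],[[0,0,3],0,10],[[0,0,0],0,10],[[0,0,0],0,10]])

```text
t: 15.5
tool_pos: [0.5831, 0.0158, 0.0433]
tool_rot: [-180.0, 0.1, -180.0]
wrist_force: [-0.6, -0.1, -0.4]
finger_gap: 0.0303
finger_force: 39.8
```

Emit:
apply_moves(increments=[[[0,0,2],0,10],[[0,0,0.8],0,10],[[0,0,0],0,10],[[0,0,0],0,45],[[0,0,0],0,65],[[0,0,0],0,65],[[0,0,0],0,65],[[0,0,-15],0,65],[[0,0,-30],0,65],[[0,0,-40],0,65],[[0,0,-40],0,65]])

```text
t: 16.42
tool_pos: [0.5818, 0.0159, 0.1654]
tool_rot: [180.0, -0.1, -180.0]
wrist_force: [2.2, -0.6, 0.1]
finger_gap: 0.0553
finger_force: 0.0
```

Emit:
apply_moves(increments=[[[25,6,0],0,65],[[30,8,0],0,65],[[30,8,0],0,65],[[30,8,0],0,65],[[25,8,0],0,65],[[0,0,0],0,65],[[0,0,0],0,65]])

```text
t: 17.0
tool_pos: [0.4418, 0.0542, 0.165]
tool_rot: [180.0, 0.0, -179.9]
wrist_force: [1.5, -0.1, 0.4]
finger_gap: 0.0556
finger_force: 0.0
```

Run:
```python
from h import *
print(state()["tool_pos"],state()["finger_gap"])
c,w=look("wrist","w5")
topcircle(w,.011,.004,(.44,.058))
topcircle(w,.063,.006,(.583,.017),.04)
c,w=look("top")
topcircle(w,.063,.006,(.583,.017),.04)
```

```text
[0.44177435 0.05419787 0.16499254] 0.05562142653133206
n 330 circle 434.1 61.4 R 13.9 mean [433.2  61.7  11.4]
n 655 circle 582.4 16.4 R 13.3 mean [580.3  17.   62.5]
n 44 circle 584.6 15.9 R 12.3 mean [584.5  15.8  62.9]
```

View pics/w5.png

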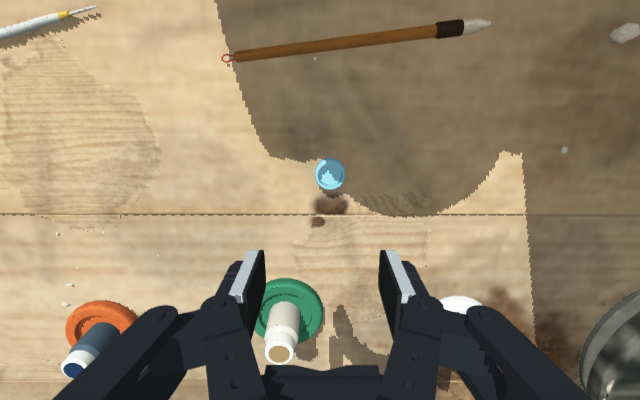

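The cap lies open side up at (330,174), fitted at (434,61) mm. The beige bottle is upright in the green stand.

Emit:
apply_moves(increments=[[[7.5,7,25],0,55],[[0,0,30],0,55],[[0,0,30],0,55],[[0,0,25],0,55],[[0,0,15],0,55],[[0,0,10],0,55],[[0,0,4],0,55],[[0,0,0],0,55],[[0,0,0],0,55]], squeeze=25)

```text
t: 17.85
tool_pos: [0.4359, 0.0608, 0.0258]
tool_rot: [180.0, 0.0, 180.0]
wrist_force: [0.2, 0.7, -0.2]
finger_gap: 0.0468
finger_force: 0.0
```

Emit:
apply_moves(increments=[[[1.5,0.5,2.8],0,55],[[0,0,0],0,40],[[0,0,0],0,30],[[0,0,0],0,20],[[0,0,0],0,10],[[0,0,0],0,10],[[0,0,0],0,10]])

```text
t: 18.43
tool_pos: [0.434, 0.0614, 0.0234]
tool_rot: [180.0, 0.0, -180.0]
wrist_force: [-0.3, -0.2, 6.3]
finger_gap: 0.0247
finger_force: 24.3
```

Emit:
apply_moves(increments=[[[0,0,-15],0,10],[[0,0,-30],0,10],[[0,0,-35],0,10],[[0,0,-40],0,10],[[-17,-5,-5],0,10],[[-25,-8,0],0,10],[[-25,-8,0],0,10],[[-25,-8,0],0,10],[[-25,-8,0],0,10],[[-25,-8,0],0,10],[[-6,0,0],0,10],[[0,0,0],0,10]])

```text
t: 19.43
tool_pos: [0.5833, 0.016, 0.1481]
tool_rot: [-180.0, 0.1, 180.0]
wrist_force: [0.3, -0.3, -0.5]
finger_gap: 0.0244
finger_force: 24.8
```

Run:
```python
from h import *
s=state();print(s["tool_pos"],s["finger_gap"],s["finger_force"])
c,w=look("wrist")
topcircle(w,.063,.004,(.583,.017),.02)
p=s["tool_pos"]
k=np.hypot(w[...,0]-p[0],w[...,1]-p[1])<.03
b=c["color"].astype(int);k&=(b[...,0]-b[...,2]>50)&(w[...,2]>.1)
q=w[k];print(len(q),q.min(0),q.max(0))
t=q[q[:,2]>np.percentile(q[:,2],60)];A=np.c_[t[:,:2]-p[:2],np.ones(len(t))];print("plane",np.linalg.lstsq(A,t[:,2],rcond=None)[0])
print("c",cv2.minEnclosingCircle((q[:,:2]*1000).astype(np.float32)))
cv2.imwrite("pics/w6.png",cv2.resize(c["color"][180:400,200:440],None,fx=2.5,fy=2.5))
```

```text
[0.58330843 0.01600341 0.14807729] 0.024413603224260286 24.816848767222837
n 1042 circle 583.0 16.6 R 13.0 mean [582.   16.4  63.4]
2345 [0.56918713 0.00383172 0.12569473] [0.59620294 0.02839915 0.13876209]
plane [ 0.00194697 -0.00049827  0.1359785 ]
c ((582.7037353515625, 15.71384048461914), 13.771502494812012)
```

View pics/w6.png

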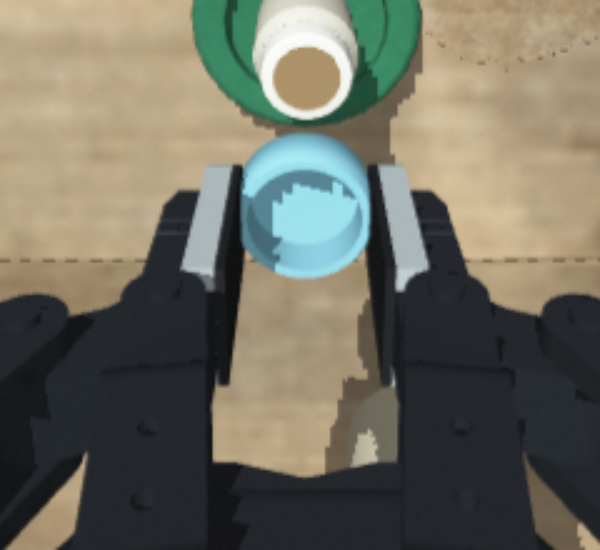

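The cap is held level, centred at (583,16) mm, and the beige lid below it fits to (583,17) mm.

Emit:
apply_moves(increments=[[[0,0.9,20],0,10],[[0,0,18],0,10],[[0,0,12],0,10],[[0,0,6],0,10],[[0,0,3],0,10],[[0,0,0],0,10],[[0,0,0],0,10]])

```text
t: 20.07
tool_pos: [0.5819, 0.0174, 0.0894]
tool_rot: [-180.0, 0.0, -180.0]
wrist_force: [0.3, 0.2, 0.5]
finger_gap: 0.0242
finger_force: 24.8
```

Emit:
apply_moves(increments=[[[-0.6,0,1.5],0,10],[[0,0,0.7],0,10],[[0,0,0],0,10],[[0,0,0],0,10]])

```text
t: 20.4
tool_pos: [0.5825, 0.0173, 0.087]
tool_rot: [-180.0, 0.0, -180.0]
wrist_force: [-0.7, -0.3, -0.2]
finger_gap: 0.0248
finger_force: 24.8
```

Emit:
apply_moves(increments=[[[0,0,0.5],0,10],[[0,0,0],0,10],[[0,0,0],0,32],[[0,0,0],0,40],[[0,0,0],0,50],[[0,0,0],0,60],[[0,0,0],0,60],[[0,0,-5],0,60],[[0,0,-20],0,60],[[0,0,-40],0,60],[[0,0,-30],0,60],[[0,0,0],0,60]])

```text
t: 21.4
tool_pos: [0.5853, 0.0173, 0.1872]
tool_rot: [-180.0, 0.5, -180.0]
wrist_force: [0.7, -0.1, 1.0]
finger_gap: 0.0508
finger_force: 0.0
```

Run:
```python
from h import *
print(state()["tool_pos"])
c,w=look("wrist")
topcircle(w,.075,.003,(.583,.017),.03)
cv2.imwrite("pics/w7.png",cv2.resize(c["color"][120:400,180:460],None,fx=2,fy=2))
c,w=look("top","top1")
topcircle(w,.075,.006,(.583,.017),.03)
topcircle(w,.061,.006,(.604,.196),.03);topcircle(w,.056,.006,(.61,-.178),.03)
```

```text
[0.58528576 0.01725214 0.18720538]
n 387 circle 582.5 17.6 R 14.1 mean [581.6  17.6  74.7]
n 0 circle 0.0 0.0 R 0.0 mean [nan nan nan]
n 45 circle 606.3 195.2 R 12.8 mean [606.4 195.4  61.2]
n 42 circle 611.3 -175.2 R 12.3 mean [ 611.1 -175.4   56.1]h.py:18: RuntimeWarning: Mean of empty slice.
  print("n",len(p),"circle",round(x,1),round(y,1),"R",round(R,1),"mean",(p.mean(0)*1000).round(1))
  ret = um.true_divide(
```

View pics/w7.png

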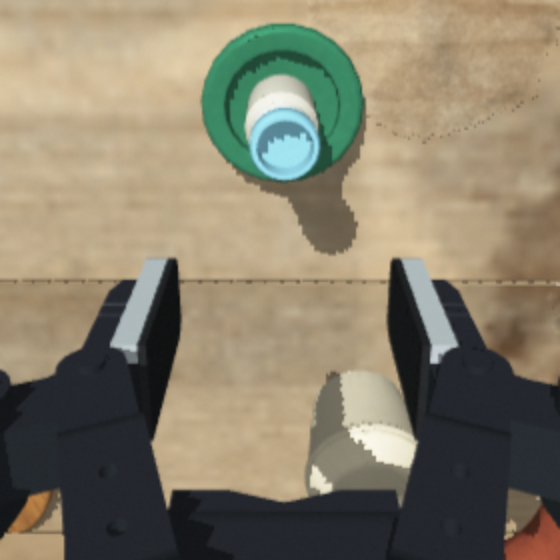

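The cap sits level on the beige lid, centred at (582.5,17.6) mm with its rim at 74.7 mm, against a lid centre of (583,16.6). Both other bottles read at well height in their stands, and the gripper is clear.

```bash
python3 -c "
from station import close_job;print(close_job())"
```

```text
the job is handed in; nothing more can be done
None
```

The job is handed in: maroon is on the left (white) stand, beige on the middle (green) stand with the blue cap about 1 mm off centre on its lid, and slate-blue on the right (terracotta) stand, finished at about 21 s of the 99 s allowed with the tin, jar and bowl never approached.

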